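# Unclip the long rotor from the pocket tray and lay it on the balancing stand

### The arm

A 7-joint arm with a two-finger parallel gripper is mounted at the origin on a cart in front of the work surface, level with it; the furniture and walls round the work are solid. World frame = base frame: x ahead of the robot, y to its left, z up, the work surface at z = 0. Lengths are in m, angles in rad, forces in N, time in s.
With the tool pointing down it reaches from about 0.35 to 0.9 m from the base axis. Payload 8.1 kg.
Tool frame: the origin (TCP) lies between the finger pads; the fingertips stand 11 mm ahead of it and the grasp point (between the pads) lies 8 mm behind it; z points along the fingers, y is the line along which they close (so a half turn about z gives the same grasp; the last joint's range is limited). The gripper opens to 92 mm and grips with 3 to 60 N. Pads are 19 mm wide; open, the fingers measure 130 mm over their backs; the gripper's body (75 mm by 190 mm) begins 47 mm behind the grasp point.
Start: joints at [-1.265, 0.434, 0.025, 1.573, -0.012, 1.134, -0.075], TCP at [0.248, 0.574, 0.238] pointing down, gripper open.
Joint ranges: [-2.62, 2.62], [-0.44, 2.09], [-1.27, 1.32], [0.08, 2.57], [-1.32, 4.46], [0.12, 2], [-2.74, 2.74]. Speed limits (rad/s): [2.22, 2.22, 3.01, 3.01, 3.14, 3.14, 3.14].

### API

Orientations are given as a rotation vector (axis times angle).
In Python, from cell import observe, get_image, camera_params, sign_off gives the robot as it stands.
- The arm moves only by the shell command python3 -m pendant 'ROWS' [FORCE]. ROWS is JSON, one flat list of numbers, 7 for each row, row after row: the shift along the tool's x, y, z in m, then the turn, a rotation vector about the tool's x, y, z in rad, then the finger opening in m, from 0 to 0.0918. In form: [dx, dy, dz, rx, ry, rz, jaw, dx, dy, dz, rx, ry, rz, jaw, ...]. A call has 1 to 10 rows; each row shifts and turns the commanded pose from where the row before left it, along the tool's axes as they then stand; what a row does not reach is not made up. A row lasts 1/8 s, in which the tool goes at most 62.5 mm and 10.7 degrees, less where a joint would pass 70% of its speed; a pose out of reach is approached as far as the arm can. A call is refused whole if a number of a shift passes 0.0625 or a number of a turn 0.188, either way. A call with a gripper value outside its range is refused whole. The fingers move at their own pace and stop on an object; FORCE is the grip in N (left out, the last holds). Time passes only in rows, so rows that do not move let the fingers close. It gives the time, the measured TCP pose, the force, the opening and the grip force at its end, in the units of the state.
- observe(): the state, without advancing time (a new reading comes with each control period).
- get_image(name): name is "scene" or "top"; returns the picture (384x512x3 uint8, red, green, blue); there is no depth.
- camera_params(name): a dict with "intrinsics" (3x3 intrinsics, pixels), "eye" and "rotation" of the camera in the world. Camera axes: x right, y down, z forward; pixel columns grow to the right and rows downward; lengths in m; the calibration is good to about 2 mm. A picture is of the moment at which its call begins. camera_params takes no time and is no camera call.
- sign_off(): hands the job in; it is judged then, once.
The state is a dict: "clock": time; "joints": joint angles; "dq": joint speeds; "joint_efforts": joint torques, N m; "position": TCP position; "ee_rot": TCP orientation; "force": force on the tool from outside, world axes, zero at the start; "ft_torque": the same for the moment, N m; "width": opening from 0.0 (shut) to 1.0 (fully open); "gripper_force": force on a finger pad.
Only numpy, scipy, OpenCV 4.12 (cv2) and the standard library are available. Lean on these libraries where they do the work, as an engineer would, in place of code of your own. Each camera call takes 0.05 s, during which the arm holds its last target. There are 200 camera calls.

### The job

One of the three motor rotors in the pocket tray has a clearly longer core than the other two. Flip up the spring hold-down finger over that rotor until it stays open by itself, and only then lift the rotor out of its pocket. Lay it gently, without dropping it, on the roller balancing stand, either way round, with its shaft in the valleys between the rollers at both ends and its core midway between them; leave the other two rotors in their pockets under their fingers, and do not disturb the tools and parts lying around.

Things in the scene. Friction and masses are not known exactly. Their poses are not given: they have to be found in the camera images.
- tray: grey plastic pocket tray, fixed, 225 x 270 mm, 36 mm high. Origin on the bench under the middle pocket's middle; x towards the finger hinges, y across the pockets (at y = +88, 0, -88 mm), z up. Shafts lie in 16 mm wide slots, 11 mm deep. Across the middle of all pockets runs an open channel, 50 mm wide in x, floor at z = 6 mm, where cores can be gripped from above on both sides.
- rotor_long: the rotor to be moved: motor rotor in dark steel and aluminium: slotted core 38 mm in diameter and 70 mm long in the middle of a shaft 14 mm in diameter, 150 mm long, both ends alike; about 0.34 kg. Origin on the axis, mid-core; x along the shaft. Starts in any one of the tray's pockets, axis along tray x, core centre at tray x = 0, z = 32 mm.
- rotor_short_a: one of two rotors to leave alone: motor rotor in dark steel and aluminium: slotted core 38 mm in diameter and 44 mm long in the middle of a shaft 14 mm in diameter, 150 mm long, both ends alike; about 0.3 kg. Origin on the axis, mid-core; x along the shaft. Starts in any one of the tray's pockets, axis along tray x, core centre at tray x = 0, z = 32 mm.
- rotor_short_b: the other rotor to leave alone, the same as rotor_short_a.
- stand: balancing stand, fixed: grey base 134 x 104 mm, top at z = 14 mm (screw heads to 23), two aluminium cheeks 52 mm high. Origin on the bench under its middle, z up. Inside the cheeks, at x = -50 and +50 mm, two pairs of free-turning rollers (diameter 30, width 10 mm; axles at y = -17 and +17, z = 46 mm), 90 mm free between the pairs.
- seat (a point): point on the stand where the core's centre belongs: on the stand's middle axis, 60 mm above the bench. Its x axis runs along the stand's x, as the shaft must lie (either way round).
- finger_left (a joint): angle (rad) of the left, tray y = +88 mm hold-down finger: 0 closed on the shaft, 1.9 fully open (stop), standing up and leaning away from the rotor. Hinge axis parallel to tray y at tray x = +98, z = 48 mm; the tab swings up and towards tray +x. An over-centre spring pushes it shut below 0.9 rad, open above; about 4 N at the tab lift it.
- tab_left (a point): centre of the black lifting tab at the free end of the finger (left, tray y = +88 mm): 12 mm along tray x, 18 mm wide along y, 24 mm tall; when closed at tray x = +55.5, z = 66 mm. Can be pinched from above across its 18 mm; it turns with the finger.
- finger_mid (a joint): angle (rad) of the middle, tray y = 0 hold-down finger: 0 closed on the shaft, 1.9 fully open (stop), standing up and leaning away from the rotor. Hinge axis parallel to tray y at tray x = +98, z = 48 mm; the tab swings up and towards tray +x. An over-centre spring pushes it shut below 0.9 rad, open above; about 4 N at the tab lift it.
- tab_mid (a point): centre of the black lifting tab at the free end of the finger (middle, tray y = 0): 12 mm along tray x, 18 mm wide along y, 24 mm tall; when closed at tray x = +55.5, z = 66 mm. Can be pinched from above across its 18 mm; it turns with the finger.
- finger_right (a joint): angle (rad) of the right, tray y = -88 mm hold-down finger: 0 closed on the shaft, 1.9 fully open (stop), standing up and leaning away from the rotor. Hinge axis parallel to tray y at tray x = +98, z = 48 mm; the tab swings up and towards tray +x. An over-centre spring pushes it shut below 0.9 rad, open above; about 4 N at the tab lift it.
- tab_right (a point): centre of the black lifting tab at the free end of the finger (right, tray y = -88 mm): 12 mm along tray x, 18 mm wide along y, 24 mm tall; when closed at tray x = +55.5, z = 66 mm. Can be pinched from above across its 18 mm; it turns with the finger.
- oil_bottle: bystander to leave alone: small brown dropper bottle, 33 mm in diameter, 102 mm tall, standing at the back, between tray and stand. Origin at the middle of its underside.
- screwdriver_grey: bystander to leave alone: screwdriver with grey handle, 176 mm long, lying between tray and stand. Origin at the middle of its underside.
- bearing_a: bystander to leave alone: ball bearing, 47 mm in diameter, 14 mm high, lying left of the tray. Origin at the middle of its underside.
- bearing_b: bystander to leave alone: ball bearing, 47 mm in diameter, 14 mm high, lying left of the tray. Origin at the middle of its underside.
Mind the look-alikes: they are no part of the job. There is more than one size of the stand; the job needs the larger.

How it is judged:
By the outcome, as a careful person would: the job done as asked, in the order asked, and still so for the second after the job is handed in, with the robot touching nothing.
It also fails if it takes over 53 s, if anything falls off the work surface, if the arm or the gripper's body presses on something with over 40 N, if the wrist force passes 120 N, or if a joint passes its speed limit or range.

## Working session

There is one attempt and no reset: what is moved stays moved. The work goes in short steps, Python scripts to look and compute and a shell command to move; the robot and the scene stay as the last step left them, time stands still between calls to the robot, and variables do not carry over. Pictures are saved under pics/ and viewed, at most 10 in all, crops included, and the job is handed in when it is done.

```bash
mkdir -p pics; python3 - <<'E'
from cell import *
import cv2
for n in("scene","top"):
    im=get_image(n); cv2.imwrite(f"pics/{n}0.png",cv2.resize(im[:,:,::-1],(800,600),interpolation=cv2.INTER_CUBIC)); cv2.imwrite(f"{n}0.png",im[:,:,::-1])
    p=camera_params(n); print(n,p)
print(observe())
E
```

```text
scene {'intrinsics': array([[371.60740168,   0.        , 249.00979859],
       [  0.        , 371.60740168, 188.84122841],
       [  0.        ,   0.        ,   1.        ]]), 'eye': array([ 0.15346504, -0.46119959,  0.8652471 ]), 'rotation': array([-2.26206149,  0.89938678, -0.32608197])}
top {'intrinsics': array([[411.72603297,   0.        , 255.74132875],
       [  0.        , 411.72603297, 193.33013845],
       [  0.        ,   0.        ,   1.        ]]), 'eye': array([0.49555337, 0.08440054, 1.13489769]), 'rotation': array([-2.18863757,  2.12879612, -0.18127089])}
{'clock': 0.1, 'joints': array([-1.264597  ,  0.43514069,  0.02496123,  1.57401166, -0.01158873,
        1.13397866, -0.07510524]), 'dq': array([ 0.00169272, -0.00033671,  0.00131388, -0.00390119, -0.00021025,
       -0.00062583,  0.00256998]), 'joint_efforts': array([ 3.71316259e-03, -6.69127679e+01,  9.88485105e-01, -3.15144897e+01,
       -6.04289537e-02,  3.74431140e-02,  9.49824198e-05]), 'position': array([0.2483116 , 0.57307658, 0.23702898]), 'ee_rot': array([-6.37737675e-01, -3.07602548e+00,  2.17583712e-03]), 'force': array([0.32590709, 0.41606319, 0.56642254]), 'ft_torque': array([ 0.02908805,  0.00406118, -0.03939396]), 'gripper_force': 0.0, 'width': 0.9991936982270313}
```

View pics/top0.png

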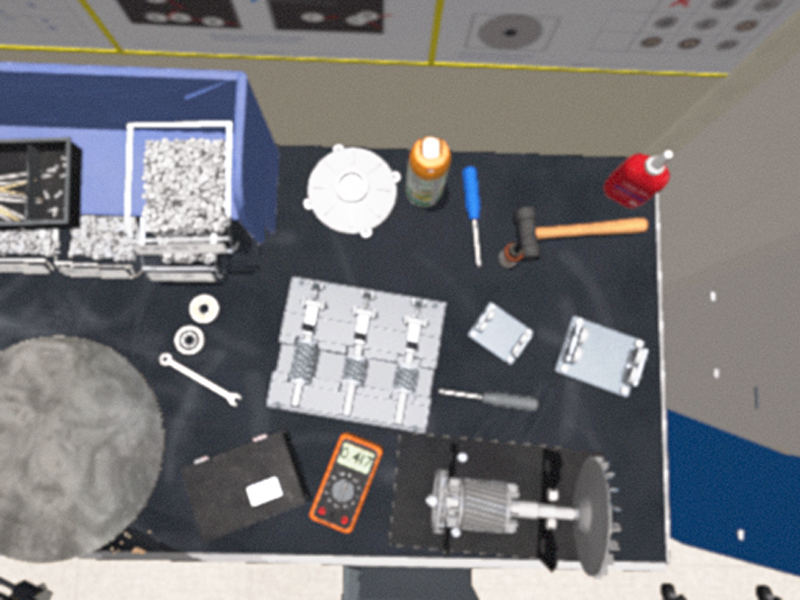

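View pics/scene0.png

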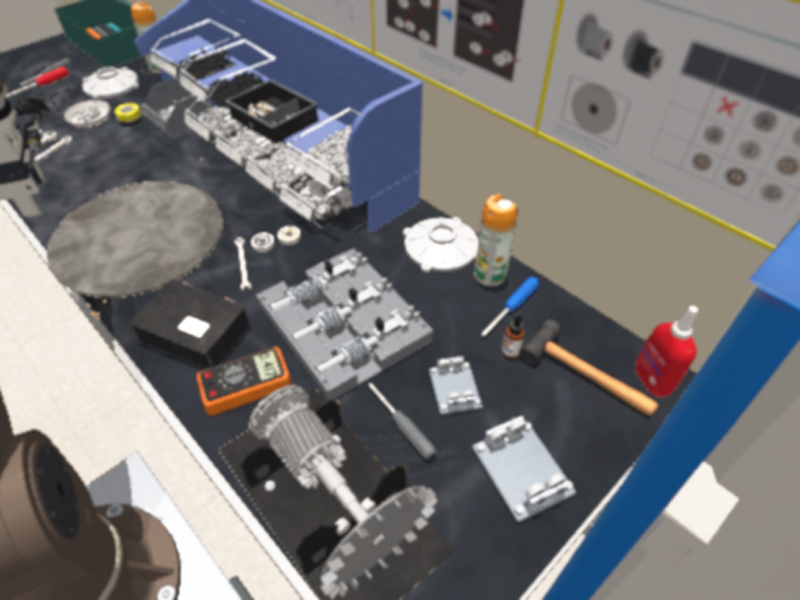

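The top view shows the tray at about (358,352) in 800×600 px and the larger stand at (602,356). The left rotor, near (304,358), seems to have the longest core. I'll enlarge both.

```bash
python3 - <<'E'
import cv2
im=cv2.imread("top0.png")
a=cv2.resize(im[172:282,166:291],None,fx=5,fy=5,interpolation=cv2.INTER_CUBIC)
b=cv2.resize(im[195:260,350:420],None,fx=8,fy=8,interpolation=cv2.INTER_CUBIC)
cv2.imwrite("pics/tray.png",a);cv2.imwrite("pics/stand.png",b)
E
```

```text
(no output)
```

View pics/tray.png

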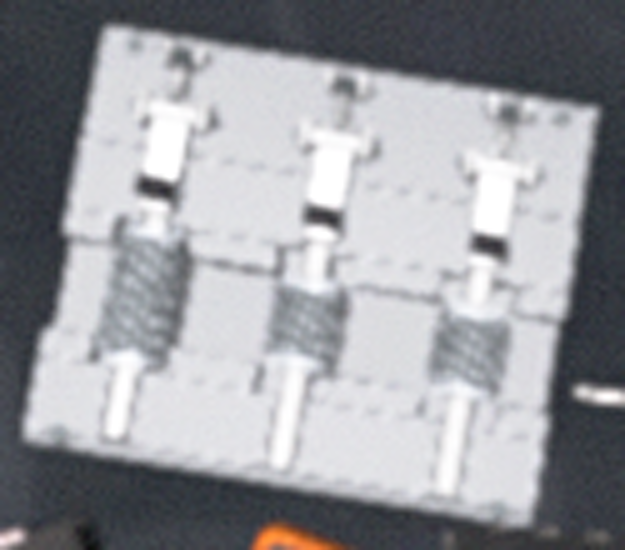

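View pics/stand.png

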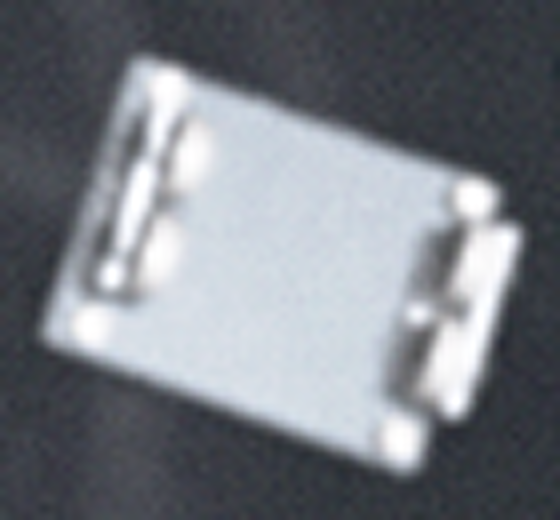

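The left rotor is the long one: its core spans crop rows about 228–360, against 285–368 for the others. Tab centres are at (158,187), (323,216) and (490,245). The stand's base corners are at (140,55), (505,185), (415,475) and (40,340). Now I'll fit the poses.

```bash
cat > h.py <<'E'
import numpy as np
from cell import *
from scipy.spatial.transform import Rotation as R
from scipy.optimize import least_squares
def proj(n,P):
    p=camera_params(n);M=R.from_rotvec(p["rotation"]).as_matrix()
    c=(np.atleast_2d(P)-p["eye"])@M
    q=c@p["intrinsics"].T
    return q[:,:2]/q[:,2:]
def ray(n,uv,z):
    p=camera_params(n);M=R.from_rotvec(p["rotation"]).as_matrix()
    d=M@np.linalg.solve(p["intrinsics"],[*uv,1]);return p["eye"]+d*(z-p["eye"][2])/d[2]
def crop(c,o,s): return np.array(o)+(np.array(c)+.5)/s-.5
def fit(n,local,uv,x0):
    local=np.array(local,float)
    def W(x):
        c,s=np.cos(x[2]),np.sin(x[2]);return np.c_[x[0]+c*local[:,0]-s*local[:,1],x[1]+s*local[:,0]+c*local[:,1],local[:,2]]
    r=least_squares(lambda x:(proj(n,W(x))-uv).ravel(),x0)
    return r.x,r.fun.reshape(-1,2).round(2)
E
python3 - <<'E'
from h import *
loc=[];uv=[]
for y,t,e in((.088,(158,187),(115,438)),(0,(323,216),(280,468)),(-.088,(490,245),(448,492))):
    loc+=[[.0555,y,.078],[-.075,y,.036]];uv+=[crop(t,(166,172),5),crop(e,(166,172),5)]
x,r=fit("top",loc,np.array(uv),[.5,.15,-.1]);print("tray",x,r.tolist())
for z,c in((.036,[(105,25),(600,105),(540,525),(22,442)]),):
    for k in c:
        p=ray("top",crop(k,(166,172),5),z);d=p[:2]-x[:2];c_,s=np.cos(x[2]),np.sin(x[2])
        print("corner tray coords",c_*d[0]+s*d[1],-s*d[0]+c_*d[1])
c=np.array([crop(k,(350,195),8) for k in[(140,55),(505,185),(415,475),(40,340)]])
# stand x along image right-ish = -y world
loc=[[-.067,.052,.014],[.067,.052,.014],[.067,-.052,.014],[-.067,-.052,.014]]
s,r=fit("top",loc,c,[.5,-.2,-1.8]);print("stand",s,r.tolist())
np.save("fit.npy",np.array([x,s]))
# scene verification overlay
import cv2
im=cv2.imread("scene0.png")
def Tw(x,l):
    l=np.array(l,float);c,sn=np.cos(x[2]),np.sin(x[2]);return np.c_[x[0]+c*l[:,0]-sn*l[:,1],x[1]+sn*l[:,0]+c*l[:,1],l[:,2]]
big=cv2.resize(im[145:345,150:390],None,fx=3.3,fy=3,interpolation=cv2.INTER_CUBIC)
big=cv2.resize(im[150:340,150:400],None,fx=3.1,fy=3.1,interpolation=cv2.INTER_CUBIC)
P=[Tw(x,[[.0555,y,.078] for y in(.088,0,-.088)]+[[-.075,y,.032] for y in(.088,0,-.088)]+[[0,.088,.051]]),
Tw(s,loc+[[-.05,.017,.061],[-.05,-.017,.061],[.05,.017,.061],[.05,-.017,.061]])]
for q in P:
    for a in proj("scene",q): cv2.circle(big,tuple(int(v) for v in (a-[150,150]+.5)*3.1),3,(0,0,255),1)
cv2.imwrite("pics/ov.png",big)
E
```

```text
tray [ 0.53539364  0.13197198 -0.14401941] [[-0.72, -0.19], [0.3, 0.02], [0.02, -0.14], [0.33, -0.26], [0.34, -0.09], [-0.25, 0.65]]
corner tray coords 0.1402757944305804 0.136307596582586
corner tray coords 0.14348719561095796 -0.13457989653097263
corner tray coords -0.08190867243433742 -0.13887357287412722
corner tray coords -0.08530994379744969 0.13624980032376632
stand [ 0.57293467 -0.29558876 -1.89571306] [[-0.43, -0.1], [-0.1, 0.38], [0.09, -0.05], [0.44, -0.23]]
```

View pics/ov.png

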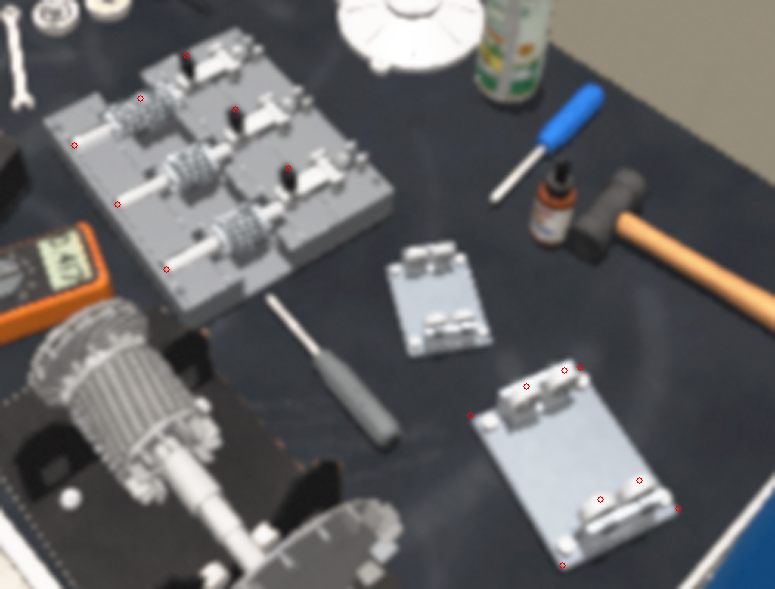

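The overlay agrees with the scene view to about 2 mm (left tab at (188,60), stand corners marked). Next I'll work out the moves.

```bash
cat >> h.py <<'E'
tray,stand=np.load("fit.npy")
def pt(f,l):
    c,s=np.cos(f[2]),np.sin(f[2]);return np.array([f[0]+c*l[0]-s*l[1],f[1]+s*l[0]+c*l[1],l[2]])
def go(f,l,yaw):
    """remaining turn (tool frame), then shift in tool axes after that turn; l = grasp point"""
    o=observe();A=R.from_rotvec(o["ee_rot"])
    T=R.from_matrix(np.array([[np.cos(yaw),np.sin(yaw),0],[np.sin(yaw),-np.cos(yaw),0],[0,0,-1]]))
    t=pt(f,l)+[0,0,-.008]
    print("t",round(float(o["clock"]),2),"turn",(A.inv()*T).as_rotvec().round(4),"shift",T.inv().apply(t-o["position"]).round(4),"F",o["force"].round(1),"w",round(float(o["width"])*.0918,4),"g",o["gripper_force"])
E
python3 -c "
from h import *
go(tray,[.0555,.088,.14],tray[2]+np.pi)"
```

```text
t 0.1 turn [-1.400e-03 -1.000e-04 -2.648e-01] shift [-0.4029 -0.3073  0.105 ] F [0.3 0.4 0.6] w 0.0917 g 0.0
```

```bash
python3 -m pendant '[0,0,0,0,0,-0.132,0.09,0,0,0,0,0,-0.132,0.06, -0.02,-0.04,0,0,0,0,0.05,-0.03,-0.04,0,0,0,0,0.05,-0.04,-0.04,0,0,0,0,0.05,-0.04,-0.04,0,0,0,0,0.05,-0.04,-0.04,0,0,0,0,0.05,-0.04,-0.04,0,0,0,0,0.05,-0.04,-0.04,0,0,0,0,0.05]' 20; python3 -c "
from h import *
go(tray,[.0555,.088,.14],tray[2]+np.pi)"
```

```text
clock: 1.23
position: [0.4562, 0.2587, 0.2376]
ee_rot: [-0.227, -3.133, 0.0]
force: [0.9, -0.3, 0.6]
width: 0.545
gripper_force: 0.0
t 1.23 turn [-0.0001 -0.0001 -0.0007] shift [-0.1521 -0.026   0.1056] F [ 0.9 -0.3  0.6] w 0.05 g 0.0
```

```bash
python3 -m pendant '[-0.05,-0.013,0,0,0,0,0.045,-0.05,-0.013,0,0,0,0,0.045,-0.04,0,0.02,0,0,0,0.045,-0.012,0,0.04,0,0,0,0.045,0,0,0.045,0,0,0,0.045,0,0,0,0,0,0,0.045,0,0,0,0,0,0,0.045]'; python3 - <<'E'
from h import *
import cv2
go(tray,[.0555,.088,.07],tray[2]+np.pi)
im=get_image("top")[:,:,::-1];s=get_image("scene")[:,:,::-1]
a=cv2.resize(im[150:270,150:300],None,fx=2.6,fy=4,interpolation=cv2.INTER_CUBIC)
c=cv2.resize(s[120:240,130:280],None,fx=4,fy=4,interpolation=cv2.INTER_CUBIC)
cv2.imwrite("pics/tabappr.png",c)
E
```

```text
clock: 2.1
position: [0.6026, 0.213, 0.1341]
ee_rot: [0.227, 3.132, 0.001]
force: [0.5, -0.1, -0.1]
width: 0.488
gripper_force: 0.0
t 2.1 turn [ 0.0006  0.001  -0.0007] shift [-0.0006 -0.0018  0.0721] F [ 0.5 -0.1 -0.1] w 0.0448 g 0.0
```

View pics/tabappr.png

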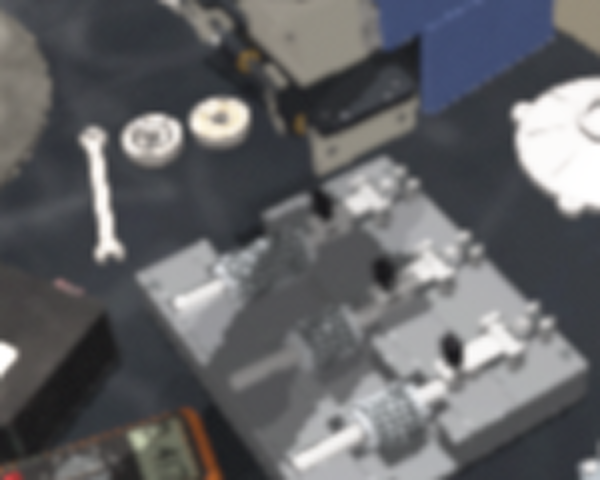

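The gripper is above the left tab, which is at (320,205) and clear. I'll descend and pinch it.

```bash
python3 -m pendant '[-0.001,-0.002,0.02,0,0,0,0.045,0,0,0.02,0,0,0,0.045,0,0,0.018,0,0,0,0.045,0,0,0.012,0,0,0,0.045,0,0,0,0,0,0,0.01,0,0,0,0,0,0,0.01,0,0,0,0,0,0,0.01,0,0,0,0,0,0,0.01]' 20; python3 -c "
from h import *
go(tray,[.0555,.088,.07],tray[2]+np.pi)"
```

```text
clock: 3.2
position: [0.6034, 0.2119, 0.0635]
ee_rot: [0.226, 3.132, 0.003]
force: [1.8, 2.9, 0.8]
width: 0.195
gripper_force: 20.0
t 3.2 turn [ 0.0021  0.0014 -0.0001] shift [ 0.0003 -0.0009  0.0015] F [1.8 2.9 0.8] w 0.0179 g 19.999986374750733
```

```bash
python3 -m pendant '[-0.003,0,-0.0055,0,0,0,0.01,-0.0045,0,-0.0048,0,0,0,0.01,-0.0048,0,-0.0042,0,0,0,0.01,-0.0052,0,-0.0037,0,0,0,0.01,-0.0056,0,-0.0029,0,0,0,0.01,-0.006,0,-0.0021,0,0,0,0.01,-0.0063,0,-0.0013,0,0,0,0.01,-0.0063,0,-0.0006,0,0,0,0.01,-0.0063,0,0.0003,0,0,0,0.01,-0.0063,0,0.0011,0,0,0,0.01]'; python3 - <<'E'
from h import *
import cv2
go(tray,[.0555,.088,.07],tray[2]+np.pi)
s=get_image("scene")[:,:,::-1]
cv2.imwrite("pics/lift.png",cv2.resize(s[120:240,130:280],None,fx=4,fy=4,interpolation=cv2.INTER_CUBIC))
E
```

```text
clock: 4.45
position: [0.6572, 0.2043, 0.088]
ee_rot: [0.226, 3.132, 0.004]
force: [-0.2, 3.8, 7.0]
width: 0.192
gripper_force: 20.0
t 4.45 turn [0.0025 0.0014 0.0001] shift [ 0.0547 -0.0011  0.026 ] F [-0.2  3.8  7. ] w 0.0176 g 20.000120401382446
```

View pics/lift.png

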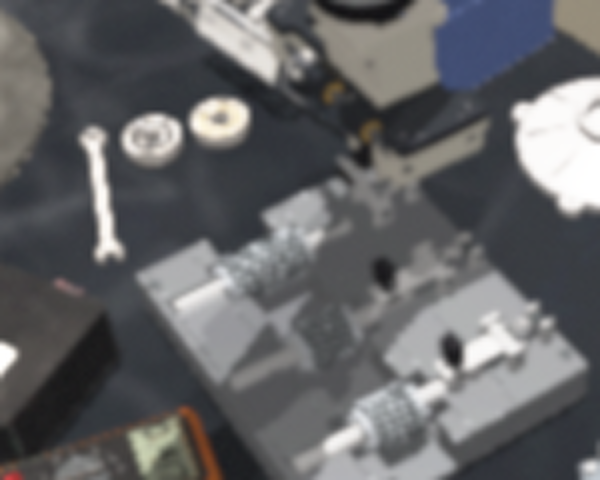

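The finger is lifted, with its tab in the jaws at about (360,150) and θ about 75°. I'll continue a little, release, and rise.

```bash
python3 -m pendant '[-0.006,0,0.0021,0,0,0,0.01,-0.0058,0,0.0026,0,0,0,0.01,-0.0055,0,0.003,0,0,0,0.01,0,0,0,0,0,0,0.03,0,0,0,0,0,0,0.045,0,0,0,0,0,0,0.045,0,0,-0.03,0,0,0,0.05,0,0,-0.04,0,0,0,0.06,0.03,0,-0.03,0,0,0,0.06,0.05,0,0,0,0,0,0.06]'; python3 -c "
from h import *
go(tray,[0,.088,.12],tray[2]+np.pi)"
```

```text
clock: 5.75
position: [0.596, 0.2115, 0.1813]
ee_rot: [0.23, 3.128, 0.003]
force: [-0.2, 0.3, -0.4]
width: 0.655
gripper_force: 0.0
t 5.75 turn [ 0.0022  0.0049 -0.0028] shift [0.0486 0.0006 0.0693] F [-0.2  0.3 -0.4] w 0.0601 g 0.0
```

```bash
python3 -m pendant '[0.04,0,0.0,0,0,0,0.06,0.009,0,0.02,0,0,0,0.06,0,0,0.02,0,0,0,0.06,0,0,0,0,0,0,0.06,0,0,0,0,0,0,0.06]'; python3 - <<'E'
from h import *
import cv2
go(tray,[0,.088,.032],tray[2]+np.pi)
s=get_image("scene")[:,:,::-1]
cv2.imwrite("pics/open.png",cv2.resize(s[120:240,130:280],None,fx=4,fy=4,interpolation=cv2.INTER_CUBIC))
E
```

```text
clock: 6.38
position: [0.5464, 0.2187, 0.1394]
ee_rot: [0.228, 3.133, 0.0]
force: [0.2, 0.3, 0.7]
width: 0.655
gripper_force: 0.0
t 6.38 turn [ 0.0002  0.0005 -0.0012] shift [-0.0016  0.0006  0.1154] F [0.2 0.3 0.7] w 0.0601 g 0.0
```

View pics/open.png

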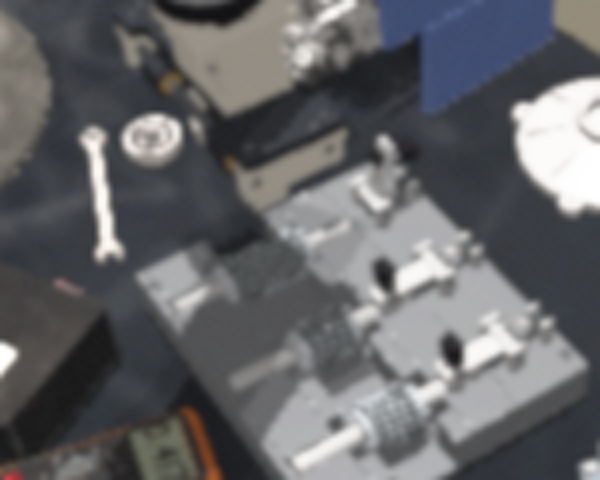

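The left finger stands open at about (390,155), and its rotor is free. I'll descend and grip.

```bash
python3 -m pendant '[-0.001,0,0.03,0,0,0,0.06,0,0,0.03,0,0,0,0.06,0,0,0.025,0,0,0,0.06,0,0,0.018,0,0,0,0.06,0,0,0.01,0,0,0,0.06,0,0,0,0,0,0,0.03,0,0,0,0,0,0,0.03,0,0,0,0,0,0,0.03,0,0,0,0,0,0,0.03,0,0,0,0,0,0,0.03]' 30; python3 -c "
from h import *
go(tray,[0,.088,.032],tray[2]+np.pi)"
```

```text
clock: 7.68
position: [0.5476, 0.2191, 0.0266]
ee_rot: [0.227, 3.132, 0.001]
force: [-0.2, -0.5, 5.7]
width: 0.405
gripper_force: 30.0
t 7.67 turn [ 0.001   0.0013 -0.0008] shift [-0.0004  0.      0.0026] F [-0.2 -0.5  5.7] w 0.0371 g 29.998246729373932
```

```bash
python3 -m pendant '[0,0,0,0,0,0,0.045,0,0,0.003,0,0,0,0.045,0,0,0,0,0,0,0.03,0,0,0,0,0,0,0.03,0,0,0,0,0,0,0.03]' 35; python3 -c "
from h import *
go(tray,[0,.088,.032],tray[2]+np.pi)"; python3 -m pendant '[0,0,-0.005,0,0,0,0.03,0,0,-0.01,0,0,0,0.03,0,0,-0.015,0,0,0,0.03,0,0,-0.02,0,0,0,0.03,0,0,-0.03,0,0,0,0.03,0,0,-0.04,0,0,0,0.03,0,0,-0.04,0,0,0,0.03]' ; python3 -c "
from h import *
go(stand,[0,0,.1],stand[2]+np.pi)
go(tray,[0,.088,.2],tray[2]+np.pi)"
```

```text
clock: 8.3
position: [0.5466, 0.2191, 0.0224]
ee_rot: [-0.226, -3.133, -0.0]
force: [0.1, 3.6, -4.3]
width: 0.404
gripper_force: 35.0
t 8.3 turn [ 0.0001 -0.0006 -0.0003] shift [-0.0014  0.0001 -0.0016] F [ 0.1  3.6 -4.3] w 0.0371 g 35.00067472457886
clock: 9.18
position: [0.5468, 0.218, 0.1851]
ee_rot: [0.228, 3.133, -0.0]
force: [0.9, 0.9, -2.7]
width: 0.403
gripper_force: 35.0
t 9.18 turn [5.0000e-04 4.0000e-04 1.7501e+00] shift [-0.4784  0.1887  0.0931] F [ 0.9  0.9 -2.7] w 0.037 g 34.99869525432587
t 9.18 turn [ 0.      0.0005 -0.0016] shift [-0.001   0.0012 -0.0069] F [ 0.9  0.9 -2.7] w 0.037 g 34.99869525432587
```

```bash
python3 -m pendant '[-0.005,-0.025,0,0,0,0,0.03,-0.01,-0.05,0,0,0,0,0.03,-0.01,-0.05,0,0,0,0,0.03,-0.01,-0.05,0,0,0,0,0.03,-0.01,-0.05,0,0,0,0,0.03,-0.01,-0.05,0,0,0,0,0.03,-0.01,-0.05,0,0,0,0,0.03,-0.01,-0.05,0,0,0,0,0.03,-0.01,-0.05,0,0,0,0,0.03,-0.01,-0.05,0,0,0,0,0.03]'; python3 -m pendant '[-0.005,-0.025,0,0,0,0,0.03,0,0,0,0,0,0.15,0.03,0,0,0,0,0,0.17,0.03,0,0,0,0,0,0.17,0.03,0,0,0,0,0,0.17,0.03,0,0,0,0,0,0.17,0.03,0,0,0,0,0,0.17,0.03,0,0,0,0,0,0.17,0.03,0,0,0,0,0,0.17,0.03,0,0,0,0,0,0.17,0.03]'; python3 -c "
from h import *
go(stand,[0,0,.1],stand[2]+np.pi)
print(observe()['joints'].round(2))"
```

```text
clock: 10.42
position: [0.572, -0.267, 0.184]
ee_rot: [0.228, 3.132, -0.0]
force: [0.3, -0.4, -2.8]
width: 0.404
gripper_force: 35.0
clock: 11.68
position: [0.5734, -0.2904, 0.1839]
ee_rot: [2.319, 2.119, 0.002]
force: [0.5, -0.8, -4.0]
width: 0.401
gripper_force: 35.0
t 11.68 turn [ 0.0006 -0.0008  0.235 ] shift [-0.005   0.0012  0.0919] F [ 0.5 -0.8 -4. ] w 0.0368 g 34.992384910583496
[-0.02  0.56  0.64  1.63 -0.37  1.07  0.63]
```

```bash
python3 -m pendant '[0,0,0,0,0,0.12,0.03,0,0,0,0,0,0.115,0.03,-0.005,0.001,0.02,0,0,0,0.03,0,0,0.03,0,0,0,0.03,0,0,0.02,0,0,0,0.03,0,0,0,0,0,0,0.03,0,0,0,0,0,0,0.03]'; python3 - <<'E'
from h import *
import cv2
go(stand,[0,0,.06],stand[2]+np.pi)
s=get_image("scene")[:,:,::-1];t=get_image("top")[:,:,::-1]
a=cv2.resize(s[230:350,270:400],(520,480),interpolation=cv2.INTER_CUBIC)
b=cv2.resize(t[180:270,340:430],(280,280),interpolation=cv2.INTER_CUBIC)
o=np.zeros((480,800,3),np.uint8);o[:,:520]=a;o[:280,520:]=b
# predicted shaft ends and core ends in the held pose
f=observe();M=R.from_rotvec(f["ee_rot"]).as_matrix();g=f["position"]-M[:,2]*.008
for q,e in zip(proj("scene",[g+M[:,0]*d for d in(-.075,-.035,.035,.075)]),range(4)):
    u=(q-[270,230]+.5)*4;cv2.circle(o,(int(u[0]),int(u[1])),3,(0,0,255),1)
for q in proj("scene",[pt(stand,[a,b,.061]) for a in(-.05,.05) for b in(-.017,.017)]):
    u=(q-[270,230]+.5)*4;cv2.circle(o,(int(u[0]),int(u[1])),3,(0,255,0),1)
cv2.imwrite("pics/pre.png",o)
E
```

```text
clock: 12.55
position: [0.5734, -0.2961, 0.1134]
ee_rot: [2.545, 1.84, 0.001]
force: [0.4, 0.1, -2.3]
width: 0.401
gripper_force: 35.0
t 12.55 turn [0.0009 0.0002 0.0062] shift [ 0.0003 -0.0006  0.0614] F [ 0.4  0.1 -2.3] w 0.0369 g 34.99778509140015
```

View pics/pre.png

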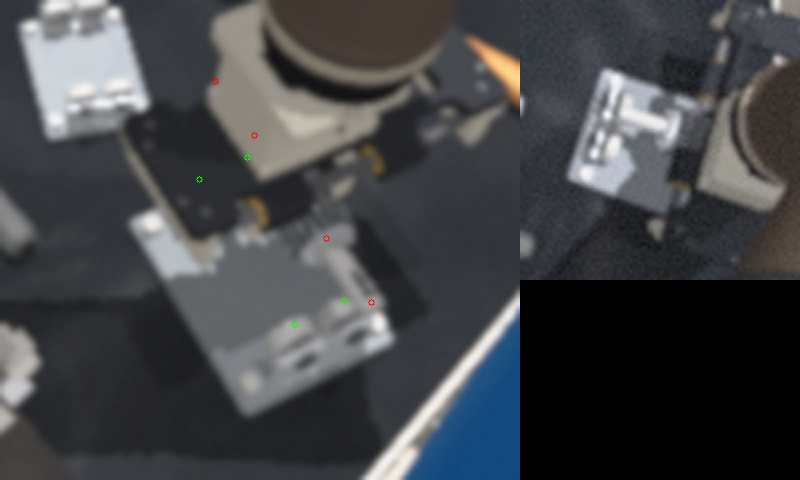

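Predicted and visible shaft ends agree at (371,302), and the roller tops agree too. I'll lower slowly.

```bash
python3 -m pendant '[0,-0.0006,0.025,0,0,0.006,0.03,0,0,0.02,0,0,0,0.03,0,0,0.01,0,0,0,0.03,0,0,0.003,0,0,0,0.03,0,0,0,0,0,0,0.03,0,0,0,0,0,0,0.03]'; python3 -c "
from h import *
go(stand,[0,0,.0584],stand[2]+np.pi)"; python3 -m pendant '[0,0,0.001,0,0,0,0.03,0,0,0.001,0,0,0,0.03,0,0,0.0005,0,0,0,0.03,0,0,0,0,0,0,0.03]';python3 -c "
from h import *
go(stand,[0,0,.0584],stand[2]+np.pi)"
```

```text
clock: 13.4
position: [0.5729, -0.2957, 0.0554]
ee_rot: [2.551, 1.832, 0.001]
force: [-0.0, -0.1, -3.2]
width: 0.403
gripper_force: 35.0
t 13.4 turn [ 0.0011  0.0001 -0.0002] shift [ 0.0001 -0.      0.005 ] F [-0.  -0.1 -3.2] w 0.037 g 34.997740387916565
clock: 13.9
position: [0.5726, -0.2954, 0.0522]
ee_rot: [2.552, 1.833, 0.0]
force: [0.5, -0.4, -2.9]
width: 0.408
gripper_force: 35.0
t 13.9 turn [ 0.0001 -0.0001 -0.0001] shift [-0.0001  0.0004  0.0018] F [ 0.5 -0.4 -2.9] w 0.0374 g 34.99791920185089
```

```bash
python3 -m pendant '[0,0,0.0008,0,0,0,0.03,0,0,0.0005,0,0,0,0.03,0,0,0,0,0,0,0.03]';python3 -m pendant '[0,0,0.0006,0,0,0,0.03,0,0,0,0,0,0,0.03]'
```

```text
clock: 14.28
position: [0.5733, -0.2956, 0.0513]
ee_rot: [2.55, 1.832, 0.001]
force: [3.8, -0.2, -0.5]
width: 0.407
gripper_force: 35.0
clock: 14.52
position: [0.5737, -0.2957, 0.0509]
ee_rot: [2.55, 1.832, 0.002]
force: [4.9, -0.6, 1.7]
width: 0.406
gripper_force: 35.0
```

```bash
python3 -m pendant '[0,0.001,0.0003,0,0,0,0.03,0,0,0,0,0,0,0.03]';python3 -m pendant '[0,0.0005,0.0006,0,0,0,0.03,0,0,0,0,0,0,0.03]'
```

```text
clock: 14.78
position: [0.5741, -0.2959, 0.0503]
ee_rot: [2.551, 1.832, 0.001]
force: [4.7, -0.9, 0.8]
width: 0.406
gripper_force: 35.0
clock: 15.02
position: [0.5742, -0.2959, 0.05]
ee_rot: [2.551, 1.832, 0.001]
force: [3.2, 1.7, 7.9]
width: 0.401
gripper_force: 35.0
```

Seated on both sides. I'll release and retreat upward.

```bash
python3 -m pendant '[0,0,0,0,0,0,0.039,0,0,0,0,0,0,0.041,0,0,0,0,0,0,0.045,0,0,0,0,0,0,0.06,0,0,0,0,0,0,0.06,0,0,-0.01,0,0,0,0.06,0,0,-0.02,0,0,0,0.06,0,0,-0.04,0,0,0,0.06,0,0,-0.05,0,0,0,0.06,0,0,-0.05,0,0,0,0.06]' 10; python3 -m pendant '[0.05,0.0,-0.01,0,0,0,0.06,0.06,0,0,0,0,0,0.06,0.06,0,0,0,0,0,0.06,0.06,0,0,0,0,0,0.06,0.03,0,0,0,0,0,0.06,0,0,0,0,0,0,0.06]'; python3 - <<'E'
from h import *
import cv2
go(stand,[0,0,.06],stand[2]+np.pi)
s=get_image("scene")[:,:,::-1];t=get_image("top")[:,:,::-1]
o=np.zeros((600,800,3),np.uint8)
a=cv2.resize(s[140:340,150:390],(480,400),interpolation=cv2.INTER_CUBIC)
b=cv2.resize(t[190:265,350:430],(320,300),interpolation=cv2.INTER_CUBIC)
o[:400,:480]=a;o[:300,480:]=b;o[300:600,480:]=cv2.resize(t[160:280,166:294],(320,300))
cv2.imwrite("pics/end.png",o)
E
```

```text
clock: 16.27
position: [0.5738, -0.2961, 0.2226]
ee_rot: [2.551, 1.831, 0.001]
force: [1.0, -0.2, -0.0]
width: 0.655
gripper_force: 0.0
clock: 17.02
position: [0.6579, -0.0457, 0.2305]
ee_rot: [-2.547, -1.839, -0.002]
force: [-0.5, -0.1, 0.3]
width: 0.648
gripper_force: 0.0
t 17.02 turn [ 0.0006 -0.0014  0.0051] shift [-0.2639 -0.0008  0.1785] F [-0.5 -0.1  0.3] w 0.0595 g 0.0
```

View pics/end.png

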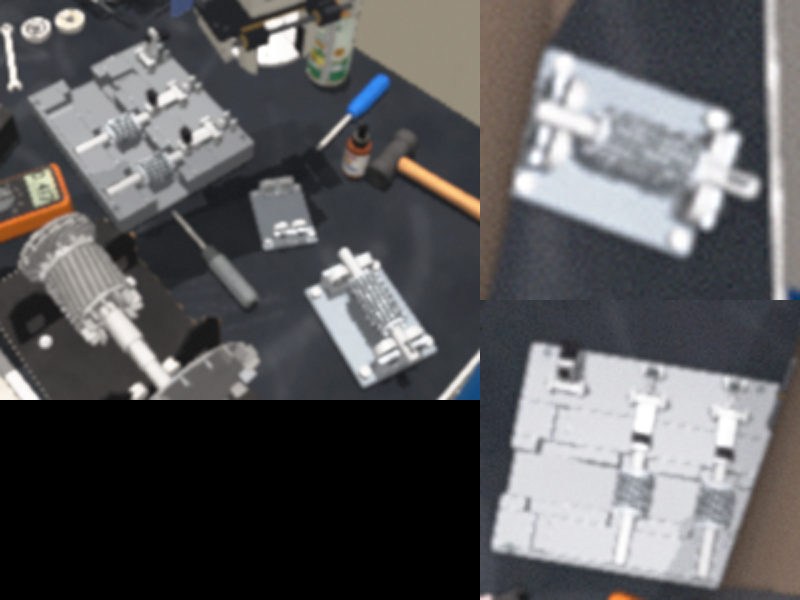

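The rotor lies in both roller valleys; its shaft ends are at (540,110) and (757,185). I'll check the centring numerically.

```bash
python3 - <<'E'
from h import *
c,s=np.cos(stand[2]),np.sin(stand[2])
for a in((540,110),(757,185)):
    p=ray("top",crop((a[0]-480,a[1]),(350,190),4),.062);d=p[:2]-stand[:2];print((c*d[0]+s*d[1]).round(4),(-s*d[0]+c*d[1]).round(4))
E
```

```text
-0.0706 -0.0003
0.0791 0.0024
```

```bash
python3 - <<'E'
from h import *
import cv2
from scipy.ndimage import map_coordinates as mc
for n in("top","scene"):
    g=cv2.cvtColor(get_image(n),cv2.COLOR_RGB2GRAY).astype(float)
    xs=np.arange(-.09,.0901,.003)
    P=0
    for y in(-.003,0,.003):
        uv=proj(n,[pt(stand,[x,y,.065]) for x in xs]);P=P+mc(g,[uv[:,1],uv[:,0]],order=1)/3
    print(n);print([(int(round(x*1000)),int(v)) for x,v in zip(xs,P)])
E
```

```text
top
[(-90, 95), (-87, 92), (-84, 91), (-81, 86), (-78, 86), (-75, 129), (-72, 209), (-69, 243), (-66, 246), (-63, 246), (-60, 243), (-57, 244), (-54, 244), (-51, 242), (-48, 243), (-45, 242), (-42, 243), (-39, 240), (-36, 229), (-33, 217), (-30, 227), (-27, 232), (-24, 192), (-21, 161), (-18, 156), (-15, 159), (-12, 161), (-9, 158), (-6, 161), (-3, 157), (0, 159), (3, 163), (6, 166), (9, 168), (12, 177), (15, 176), (18, 175), (21, 168), (24, 164), (27, 165), (30, 170), (33, 171), (36, 196), (39, 234), (42, 243), (45, 240), (48, 239), (51, 240), (54, 234), (57, 213), (60, 180), (63, 173), (66, 173), (69, 181), (72, 207), (75, 219), (78, 170), (81, 94), (84, 68), (87, 141), (90, 219)]
scene
[(-90, 57), (-87, 58), (-84, 59), (-81, 60), (-78, 60), (-75, 70), (-72, 132), (-69, 207), (-66, 233), (-63, 235), (-60, 233), (-57, 235), (-54, 236), (-51, 239), (-48, 240), (-45, 240), (-42, 239), (-39, 237), (-36, 238), (-33, 234), (-30, 212), (-27, 186), (-24, 170), (-21, 159), (-18, 157), (-15, 173), (-12, 178), (-9, 169), (-6, 173), (-3, 173), (0, 165), (3, 163), (6, 172), (9, 184), (12, 184), (15, 176), (18, 176), (21, 168), (24, 167), (27, 175), (30, 172), (33, 203), (36, 224), (39, 208), (42, 223), (45, 233), (48, 237), (51, 239), (54, 238), (57, 226), (60, 182), (63, 167), (66, 184), (69, 182), (72, 183), (75, 214), (78, 218), (81, 154), (84, 85), (87, 53), (90, 54)]
```

```bash
python3 - <<'E'
from h import *
import cv2
from scipy.ndimage import map_coordinates as mc
xs=np.arange(-.085,.0851,.0005)
for n in("top","scene"):
    now=cv2.cvtColor(get_image(n),cv2.COLOR_RGB2GRAY).astype(float)
    old=cv2.cvtColor(cv2.imread(n+"0.png"),cv2.COLOR_BGR2GRAY).astype(float)
    def prof(g,ys,z):
        P=[]
        for y in ys:
            uv=proj(n,[pt(stand,[x,y,z]) for x in xs]);P.append(mc(g,[uv[:,1],uv[:,0]],order=1))
        return np.convolve(np.mean(P,0),np.ones(5)/5,"same")
    def edges(P):
        d=np.gradient(P);d[:6]=d[-6:]=0;h=len(xs)//2
        return xs[np.argmax(d[:h])],xs[h+np.argmin(d[h:])]
    for nm,g in(("old",old),("now",now)):
        for y in(-.049,-.046,.046,.049): print(n,nm,"base y",y,edges(prof(g,[y],.014)))
    print(n,"shaft",edges(prof(now,[-.004,0,.004],.063)))
E
```

```text
top old base y -0.049 (np.float64(-0.06749999999999999), np.float64(0.06600000000000013))
top old base y -0.046 (np.float64(-0.06749999999999999), np.float64(0.06600000000000013))
top old base y 0.046 (np.float64(-0.06849999999999999), np.float64(0.06600000000000013))
top old base y 0.049 (np.float64(-0.06849999999999999), np.float64(0.06550000000000013))
top now base y -0.049 (np.float64(-0.05499999999999998), np.float64(0.06600000000000013))
top now base y -0.046 (np.float64(-0.05599999999999998), np.float64(0.06750000000000013))
top now base y 0.046 (np.float64(-0.062499999999999986), np.float64(0.06600000000000013))
top now base y 0.049 (np.float64(-0.06349999999999999), np.float64(0.06550000000000013))
top shaft (np.float64(-0.0725), np.float64(0.08000000000000014))
scene old base y -0.049 (np.float64(-0.06449999999999999), np.float64(0.06950000000000013))
scene old base y -0.046 (np.float64(-0.06399999999999999), np.float64(0.07050000000000013))
scene old base y 0.046 (np.float64(-0.0775), np.float64(0.06950000000000013))
scene old base y 0.049 (np.float64(-0.0765), np.float64(0.06850000000000013))
scene now base y -0.049 (np.float64(-0.06449999999999999), np.float64(0.06950000000000013))
scene now base y -0.046 (np.float64(-0.06399999999999999), np.float64(0.07050000000000013))
scene now base y 0.046 (np.float64(-0.077), np.float64(0.06950000000000013))
scene now base y 0.049 (np.float64(-0.0765), np.float64(0.06850000000000013))
scene shaft (np.float64(-0.072), np.float64(0.08050000000000014))
```

The core sits about 3 mm towards stand +x, averaged over both cameras. There is plenty of time, so I'll regrasp gently and shift it 3 mm.

```bash
python3 -m pendant '[-0.04,0,0,0,0,0.005,0.06,-0.06,0,0,0,0,0,0.06,-0.06,0,0,0,0,0,0.06,-0.06,0,0,0,0,0,0.06,-0.044,0,0.0,0,0,0,0.06,0,0,0.04,0,0,0,0.06,0,0,0.04,0,0,0,0.06,0,0,0,0,0,0,0.06]' 15; python3 -c "
from h import *
go(stand,[0,0,.0595],stand[2]+np.pi)"
```

```text
clock: 18.32
position: [0.5694, -0.2989, 0.147]
ee_rot: [-2.554, -1.821, 0.004]
force: [-0.3, -0.4, 0.6]
width: 0.652
gripper_force: 0.0
t 18.32 turn [-0.0055 -0.0006 -0.0068] shift [0.0043 0.0023 0.0955] F [-0.3 -0.4  0.6] w 0.0599 g 0.0
```

```bash
python3 -m pendant '[0.004,0.003,0.02,0,0,-0.006,0.06,0,0,0.03,0,0,0,0.06,0,0,0.025,0,0,0,0.06,0,0,0.015,0,0,0,0.06,0,0,0,0,0,0,0.06,0,0,0,0,0,0,0.06]' 15; python3 -c "
from h import *
go(stand,[0,0,.0595],stand[2]+np.pi)"
```

```text
clock: 19.08
position: [0.5765, -0.297, 0.0605]
ee_rot: [2.549, 1.833, 0.001]
force: [0.3, -0.1, -0.0]
width: 0.657
gripper_force: 0.0
t 19.07 turn [0.0017 0.0003 0.0009] shift [ 0.0002 -0.0038  0.009 ] F [ 0.3 -0.1 -0. ] w 0.0604 g 0.0
```

```bash
python3 -m pendant '[0,-0.0028,0.008,0,0,0,0.06,0,0,0.0015,0,0,0,0.05,0,0,0,0,0,0,0.042,0,0,0,0,0,0,0.03,0,0,0,0,0,0,0.03,0,0,0,0,0,0,0.03]' 15; python3 -c "
from h import *
go(stand,[0,0,.0595],stand[2]+np.pi)"
```

```text
clock: 19.82
position: [0.5737, -0.2958, 0.0502]
ee_rot: [2.55, 1.834, 0.001]
force: [2.5, -0.7, -0.8]
width: 0.408
gripper_force: 15.0
t 19.82 turn [0.0012 0.0001 0.0011] shift [-0.0001 -0.0008 -0.0013] F [ 2.5 -0.7 -0.8] w 0.0374 g 14.999917298555374
```

```bash
python3 -m pendant '[0,0,-0.001,0,0,0,0.03,0,0,-0.0015,0,0,0,0.03,0.0015,0,0,0,0,0,0.03,0.0015,0,0,0,0,0,0.03,0,0,0,0,0,0,0.03,0,0,0,0,0,0,0.03]' 25;  python3 -m pendant '[0,0,0.001,0,0,0,0.03,0,0,0.0008,0,0,0,0.03,0,0,0.0004,0,0,0,0.03,0,0,0,0,0,0,0.03,0,0,0,0,0,0,0.03]'; python3 -c "
from h import *
go(stand,[0,0,.0595],stand[2]+np.pi)"
```

```text
clock: 20.58
position: [0.574, -0.2927, 0.0524]
ee_rot: [-2.551, -1.834, 0.0]
force: [-0.1, -0.5, -3.2]
width: 0.407
gripper_force: 25.0
clock: 21.2
position: [0.5745, -0.2929, 0.0505]
ee_rot: [2.55, 1.834, 0.001]
force: [2.3, -0.9, -0.3]
width: 0.408
gripper_force: 25.0
t 21.2 turn [0.0009 0.0001 0.0009] shift [-0.003  -0.0006 -0.001 ] F [ 2.3 -0.9 -0.3] w 0.0375 g 24.999819695949554
```

Moved 3 mm. I'll settle it the rest of the way, release and retreat.

```bash
python3 -m pendant '[0,0.0003,0.0005,0,0,0,0.03,0,0,0,0,0,0,0.03]'; python3 -m pendant '[0,0,0,0,0,0,0.039,0,0,0,0,0,0,0.041,0,0,0,0,0,0,0.045,0,0,0,0,0,0,0.06,0,0,0,0,0,0,0.06,0,0,-0.01,0,0,0,0.06,0,0,-0.02,0,0,0,0.06,0,0,-0.04,0,0,0,0.06,0,0,-0.05,0,0,0,0.06,0,0,-0.05,0,0,0,0.06]' 10; python3 -m pendant '[0.05,0.0,-0.01,0,0,0,0.06,0.06,0,0,0,0,0,0.06,0.06,0,0,0,0,0,0.06,0.06,0,0,0,0,0,0.06,0.03,0,0,0,0,0,0.06,0,0,0,0,0,0,0.06,0,0,0,0,0,0,0.06,0,0,0,0,0,0,0.06]'; python3 - <<'E'
from h import *
import cv2
from scipy.ndimage import map_coordinates as mc
xs=np.arange(-.09,.0901,.0005)
for n in("top","scene"):
    g=cv2.cvtColor(get_image(n),cv2.COLOR_RGB2GRAY).astype(float);P=0
    for y in(-.004,0,.004):
        uv=proj(n,[pt(stand,[x,y,.063]) for x in xs]);P=P+mc(g,[uv[:,1],uv[:,0]],order=1)/3
    d=np.gradient(np.convolve(P,np.ones(5)/5,"same"));d[:6]=d[-6:]=0;h=len(xs)//2
    # lateral: bright shaft centroid at both ends
    l=[]
    ys=np.arange(-.02,.0201,.0005)
    for x in(-.07,.073):
        uv=proj(n,[pt(stand,[x,y,.063]) for y in ys]);q=mc(g,[uv[:,1],uv[:,0]],order=1);dd=np.gradient(q);l.append(((ys[dd.argmax()]+ys[dd.argmin()])/2).round(4))
    print(n,xs[d[:h].argmax()],xs[h+d[h:].argmin()],l)
print(observe()["clock"],observe()["force"])
E
```

```text
clock: 21.45
position: [0.5748, -0.2931, 0.05]
ee_rot: [2.55, 1.834, 0.001]
force: [3.7, -1.3, -0.5]
width: 0.407
gripper_force: 25.0
clock: 22.7
position: [0.5741, -0.2931, 0.2229]
ee_rot: [2.55, 1.833, 0.001]
force: [1.5, 0.2, 0.2]
width: 0.652
gripper_force: 0.0
clock: 23.7
position: [0.6568, -0.0484, 0.2305]
ee_rot: [2.552, 1.83, 0.0]
force: [-0.6, -1.1, -0.3]
width: 0.65
gripper_force: 0.0
top -0.07599999999999998 0.07700000000000015 [np.float64(0.0003), np.float64(-0.0002)]
scene -0.07449999999999998 0.07700000000000015 [np.float64(-0.0005), np.float64(-0.0002)]
23.8 [ 0.30215843 -0.23571833  0.15124441]
```

Centred to within about 1 mm in both views, with the shaft level and in the valleys.

```bash
python3 -c "
from cell import sign_off
print(sign_off())"
```

```text
the job is handed in; nothing more can be done
None
```

The long rotor (left pocket) is on the larger stand, shaft in the roller valleys and core centred to about 1 mm by the stand fit; its finger was opened first and stayed open, the other two rotors were left in their pockets, and the job was handed in at about 24 s.

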